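# Slide the specimen bar home under the drag spring

## Robot

A 6-joint arm with a two-finger parallel gripper is mounted at the origin on the work surface. World frame = base frame: x ahead of the robot, y to its left, z up, the work surface at z = 0. Lengths are in m, angles in rad, forces in N, time in s.
With the tool pointing down it reaches from about 0.325 to 0.85 m from the base axis. Payload 4.4 kg.
Tool frame: the origin (TCP) lies at the centre of the arm's flange, where the gripper is bolted on; the fingertips stand 199 mm ahead of it and the grasp point (between the pads) lies 180 mm ahead of it (env.nose_length is the distance from the TCP to the fingertips, in m); z points along the fingers, y is the line along which they close (so a half turn about z gives the same grasp; the last joint's range is limited). The gripper opens to 94 mm and grips with 3 to 60 N. Pads are 16 mm wide; open, the fingers measure 119 mm over their backs; the gripper's body (75 mm by 177 mm) begins 78 mm behind the grasp point.
Start: joints at [1.151, 0.207, 1.542, -0, 1.393, -0.15], TCP at [0.153, 0.554, 0.405] pointing down, gripper open.
Joint ranges: [-2.73, 2.73], [-0.86, 2.22], [0.23, 2.46], [-1.11, 4.25], [0.08, 2.63], [-2.82, 2.82]. Speed limits (rad/s): [2.79, 2.79, 3.14, 3.14, 3.14, 3.14].

## Interface

Orientations are given as a rotation vector (axis times angle).
In Python, from cell import env, eyes gives the robot as it stands. The module is installed in compiled form; this text tells all that it offers.
- The arm moves only by the tool jog_arm, never from a script. Its argument "increments" is a list of rows, each a list of 2 entries, a list of its own where there are three numbers: the shift along the tool's x, y, z in m, then the turn, a rotation vector about the tool's x, y, z in units of 5 degrees (1.0 is 5 degrees). A call has 1 to 12 rows; each row is the pose to reach, as a shift and turn from the pose commanded when the call began, along the tool's axes at that moment; what a row does not reach only later rows make up. A row lasts 1/10 s, in which the tool goes at most 50 mm and 8.59 degrees, less where a joint would pass 70% of its speed; a pose out of reach is approached as far as the arm can. A call with a gripper value outside its range is refused whole. "jaw" is the finger opening in m, from 0 to 0.094, set as the call begins (left out, the last holds). The fingers move at their own pace and stop on an object; "grip_force" is the grip in N (left out, the last holds). Time passes only in rows, so rows that repeat a pose let the fingers close. It gives the time, the measured TCP pose, the force, the opening and the grip force at its end, in the units of the state.
- env.sense(): the state, without advancing time (a new reading comes with each control period).
- eyes.capture(name): name is "scene" or "top" or "wrist"; returns a dict with "frame" (384x512x3 uint8, red, green, blue), "mtx" (3x3 intrinsics, pixels), "cam_to_world" (4x4, takes a point from camera to world coordinates). Camera axes: x right, y down, z forward; pixel columns grow to the right and rows downward; lengths in m; the calibration is good to about 2 mm. A picture is of the moment at which its call begins. There is no depth.
- env.sign_off(): hands the job in; it is judged then, once.
The state is a dict: "t": time; "q": joint angles; "joint_velocities": joint speeds; "joint_torque": joint torques, N m; "tool_pos": TCP position; "ee_rot": TCP orientation; "contact_force": force on the tool from outside, world axes, zero at the start; "ft_torque": the same for the moment, N m; "width": opening from 0.0 (shut) to 1.0 (fully open); "grasp_force": force on a finger pad.
Only numpy, scipy, OpenCV 4.12 (cv2) and the standard library are available. Lean on these libraries where they do the work, as an engineer would, in place of code of your own. Each camera call takes 0.05 s, during which the arm holds its last target. There are 200 camera calls.

## Task

Press down hard with your fingertips on the rubber grip pad of the specimen bar and slide the bar along its guide, so that its bare nose passes under the steel leaf spring and comes fully home against the end stop. Then take your hand away. Do not lift the bar, do not touch the leaf spring, and leave the weights, the wooden block and the other loose things where they are.

Things in the scene. Friction and masses are not known exactly. Their poses are not given: they have to be found in the camera images.
- rig: Friction apparatus fixed to the bench: white board 360 x 170 x 12 mm with a straight aluminium guide, an open channel 43 mm wide, walls 12 mm wide. Origin on the guide's centre line at bench height, z up; +x is the direction in which the bar must slide. Place and yaw vary. In its frame: channel floor z = 22 mm, wall tops 33 mm; two weights and a block stand on the board at y about -85 mm, up to 54 mm above the bench.
- cover_edge (a point): Front edge of the grey cover that hides the bar's tail, on the centre line at its top (rig x = -75, z = 47 mm); the cover reaches back from here to x = -185 mm. From here to the bridge the guide is open above: the only place to work on the bar.
- bridge_edge (a point): Near edge of the dark steel bridge that crosses the guide and carries the leaf spring, on the centre line at its top (rig x = 53, z = 55 mm). The bridge is 67 mm wide across the guide and 14 mm long along it; its underside is 13 mm above the bar.
- stop_face (a point): Middle of the end stop's face that the nose must meet (rig x = 135, y = 0, z = 28.5 mm). The stop's top is at z = 48 mm.
- leaf: Drag spring: steel leaf 26 mm wide, 44 mm long. Origin at its root under the bridge (rig x = 62, z = 45.5 mm). It slopes down along the rig's +x to a rolled tip at x = 104 mm, its underside then about 4 mm below the bar's top. The bar's nose meets it at x = 85 to 95 mm and lifts it; it then bears down with 8 to 13 N and only drags, with no push back. Not to be touched by the robot.
- bar: Specimen bar of smooth metal, 225 mm long (x), 40 wide, 13 thick, about 0.35 kg, loose in the guide with 1.5 mm play each side, x along the rig's +x. Origin at the centre of its underside. A black ribbed rubber pad 34 mm wide lies on its top from x = -105 to 30 mm, surface 14.5 mm above the underside (36.5 mm above the bench). It starts 65 to 80 mm short of the stop; its tail stays under the cover.
- bar_nose (a point): Centre of the bar's front end face (bar frame x = 112.5, y = 0, z = 6.5 mm). Home means that it has reached stop_face.
- bar_pad (a point): A good point to press: on the pad's surface and centre line, 105 mm behind the nose; 25 mm or more clear of cover and 23 mm of bridge all the way. Metal on metal has a friction coefficient of about 0.2, a fingertip on the pad at least 0.9 (both vary by 20 percent). Going under the spring takes about 7 to 11 N along the guide, so press with 14 to 22 N.
- weight_big: Brass weight, 38 mm across, 42 mm tall, loose on the board; leave alone. Origin at the centre of its underside.
- weight_small: Brass weight, 28 mm across, 33 mm tall, loose on the board; leave alone. Origin at the centre of its underside.
- wood_block: Wooden block 50 x 35 x 30 mm, loose on the board; leave alone. Origin at the centre of its underside.
- reel: Grey plastic reel, 100 mm across, 35 mm tall, on the bench to the right; leave alone.
- multimeter: Yellow hand multimeter 150 x 75 x 43 mm, lying on the bench to the left; leave alone.
- screwdriver: Screwdriver lying on the bench to the left; leave alone.
- jar: Glass jar 60 mm across, 90 mm tall, on the bench to the right; leave alone.
Not all that is in view belongs to the job. There is more than one size of the bar; the job needs the middle-sized.

How it is judged:
By the outcome, as a careful person would: the job done as asked, in the order asked, and still so for the second after the job is handed in, with the robot touching nothing.
It also fails if it takes over 48 s, if anything falls off the work surface, if the arm or the gripper's body presses on something with over 40 N, if the wrist force passes 120 N, or if a joint passes its speed limit or range.

## Working session

There is one attempt and no reset: what is moved stays moved. The work goes in short steps, Python scripts to look and compute and a tool call to move; the robot and the scene stay as the last step left them, time stands still between calls to the robot, and variables do not carry over. Pictures are saved under pics/ and viewed, at most 10 in all, crops included, and the job is handed in when it is done.

Besides the shell and the picture viewer there is one more tool, called as name([rows], argument=value, ...), one row to a line, values as JSON. jog_arm: Moves the arm, as the interface text tells. Its arguments: {"type":"object","properties":{"increments":{"type":"array"},"jaw":{"type":"number"},"grip_force":{"type":"number"}},"required":["increments"]}

```bash
mkdir -p pics; cat > h.py <<'E'
import numpy as np, cv2
from cell import env, eyes
def snap(cam,name):
    d=eyes.capture(cam); cv2.imwrite(f'pics/{name}.png',d['frame'][:,:,::-1]); np.savez(f'pics/{name}.npz',K=d['mtx'],T=d['cam_to_world']); return d
def ray(name,u,v,z):
    d=np.load(f'pics/{name}.npz');K,T=d['K'],d['T']
    r=T[:3,:3]@np.linalg.inv(K)@[u,v,1]; o=T[:3,3]; return o+r*(z-o[2])/r[2]
def proj(name,p):
    d=np.load(f'pics/{name}.npz');K,T=d['K'],d['T']
    c=T[:3,:3].T@(np.asarray(p)-T[:3,3]); q=K@c; return q[:2]/q[2]
E
python3 - <<'E'
from h import *
a=snap('top','top0');b=snap('scene','sc0')
print(a['cam_to_world'][:3,3],b['cam_to_world'][:3,3],env.nose_length)
s=env.sense();print(s)
E
```

```text
[ 0.25117329 -0.01276867  1.55456365] [ 1.10022114 -0.2418371   0.87779521] 0.1992
{'t': 0.1, 'q': array([ 1.15047389e+00,  2.07323030e-01,  1.54277691e+00, -2.16107956e-05,
        1.39347241e+00, -1.50491797e-01]), 'joint_velocities': array([ 3.86276517e-04, -2.24781252e-03, -4.05185286e-03,  1.06036965e-03,
        4.63586240e-05, -3.30629898e-04]), 'joint_torque': array([-1.00330421e-03, -3.71863639e+01, -2.82294685e+01,  7.00556603e-02,
        3.11210321e-02, -3.82342716e-05]), 'tool_pos': array([0.15315589, 0.55390047, 0.4036294 ]), 'ee_rot': array([-4.22485945e-01, -3.11251144e+00,  2.99279340e-03]), 'contact_force': array([-0.68060708, -0.2174948 , -0.94048678]), 'ft_torque': array([-0.02479414, -0.04017445,  0.01309872]), 'grasp_force': 0.0, 'width': 1.0023559036193208}
```

View pics/top0.png

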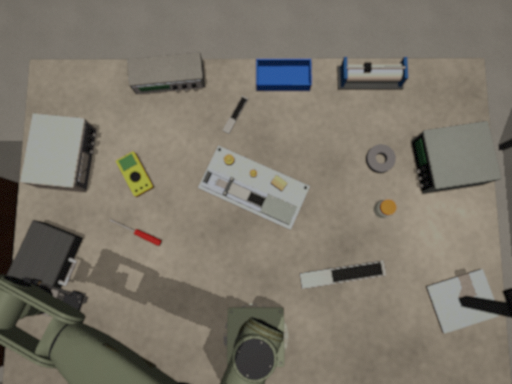

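View pics/sc0.png

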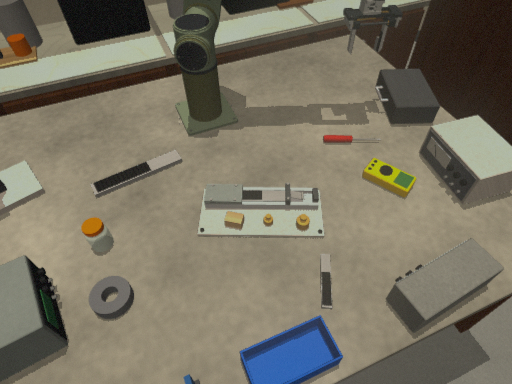

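The rig sits at about (252,188) in the top view, with the cover at its lower right and the stop at its upper left. The bar in the rig looks like the middle-sized one. Next I'll enlarge crops to get exact points.

```bash
python3 - <<'E'
import cv2,numpy as np
a=cv2.imread('pics/top0.png')[140:235,190:320]; b=cv2.imread('pics/sc0.png')[175:245,190:335]
a=cv2.resize(a,None,fx=6,fy=6,interpolation=cv2.INTER_CUBIC);b=cv2.resize(b,None,fx=5.5,fy=5.5,interpolation=cv2.INTER_CUBIC)
cv2.imwrite('pics/top0c.png',a);cv2.imwrite('pics/sc0c.png',b);print(a.shape,b.shape)
E
```

```text
(570, 780, 3) (385, 798, 3)
```

View pics/top0c.png

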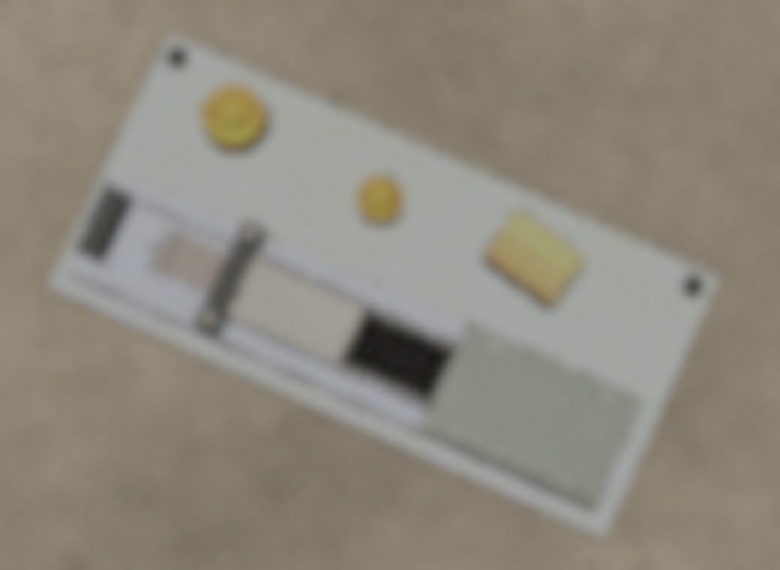

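View pics/sc0c.png

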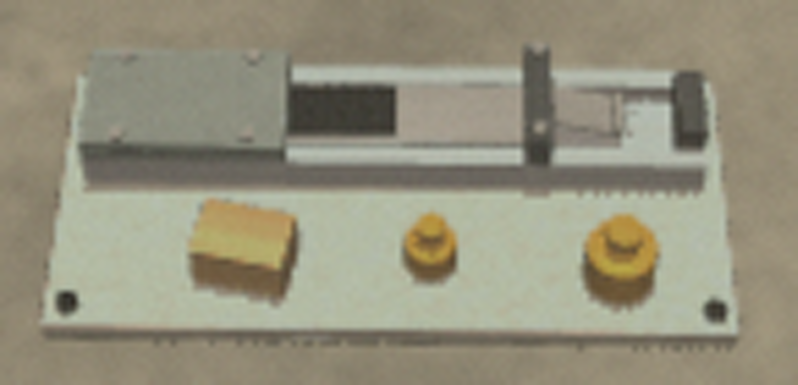

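The top crop shows the cover front edge at about (449,373), the bridge near edge at (240,285), the stop face top at (114,228) and the pad front at (357,337). In the scene crop the pad front is at (396,110), and the cover edge runs from (289,55) to (285,150). I'll triangulate from both views.

```bash
python3 - <<'E'
from h import *
from scipy.optimize import least_squares
from scipy.spatial.transform import Rotation as R
t=lambda x,y:((x+.5)/6-.5+190,(y+.5)/6-.5+140)
s=lambda x,y:((x+.5)/5.5-.5+190,(y+.5)/5.5-.5+175)
# (view, pixel, rig xyz)
O=[('top0',t(449,373),(-75,0,47)),('top0',t(240,285),(53,0,55)),('top0',t(114,228),(135,0,48)),
('sc0',s(287,102),(-75,0,47)),('sc0',s(526,103),(53,0,55))]
def W(p,q): 
    c,n=np.cos(p[2]),np.sin(p[2]); x,y,z=np.array(q)/1000
    return [p[0]+c*x-n*y,p[1]+n*x+c*y,z]
def f(p): return np.ravel([proj(v,W(p,q))-np.array(u) for v,u,q in O])
p=least_squares(f,[.65,0,1.3]).x
print(p,np.degrees(p[2]),f(p).reshape(-1,2).round(2).tolist())
c,n=np.cos(p[2]),np.sin(p[2])
def rig(w): d=w[:2]-p[:2]; return np.array([c*d[0]+n*d[1],-n*d[0]+c*d[1]])*1000
for v,u in[('top0',t(357,337)),('sc0',s(396,110))]: print('padfront',v,rig(ray(v,*u,.0365)).round(1))
print('nose',rig(ray('sc0',*s(621,120),.035)).round(1))
st=env.sense(); Rt=R.from_rotvec(st['ee_rot']).as_matrix(); print(Rt.round(3))
np.save('rig.npy',p)
E
```

```text
[0.48379414 0.03873481 1.1633276 ] 66.6537614931389 [[0.02, -0.96], [0.68, -1.2], [0.21, -0.58], [-0.06, -0.55], [-0.16, -2.61]]
padfront top0 [-18.7   3.5]
padfront sc0 [-16.2   0.6]
nose [105.6  -5.7]
[[-0.964  0.267 -0.001]
 [ 0.267  0.964 -0.002]
 [ 0.    -0.002 -1.   ]]
```

The pad front is at rig x of about -17 mm, so the nose is near 65 mm, which fits the 65–80 mm shortfall given. I'll move over the press point with the gripper shut and the tool y-axis across the guide.

jog_arm([
  [[-0.451,-0.448,0.04],[0,0,19.57]],
  [[-0.451,-0.448,0.04],[0,0,19.57]],
  [[-0.451,-0.448,0.04],[0,0,19.57]],
  [[-0.451,-0.448,0.04],[0,0,19.57]],
  [[-0.451,-0.448,0.04],[0,0,19.57]],
  [[-0.451,-0.448,0.04],[0,0,19.57]],
  [[-0.451,-0.448,0.04],[0,0,19.57]],
  [[-0.451,-0.448,0.04],[0,0,19.57]],
  [[-0.451,-0.448,0.04],[0,0,19.57]],
  [[-0.451,-0.448,0.04],[0,0,19.57]],
  [[-0.451,-0.448,0.04],[0,0,19.57]],
  [[-0.451,-0.448,0.04],[0,0,19.57]],
], jaw=0, grip_force=20)

```text
t: 1.3
tool_pos: [0.4506, 0.0322, 0.3667]
ee_rot: [-2.628, -1.721, -0.0]
contact_force: [0.9, 0.0, -0.3]
width: 0.019
grasp_force: 0.0
```

```bash
python3 - <<'E'
from h import *
snap('wrist','w1');d=cv2.imread('pics/w1.png');cv2.imwrite('pics/w1b.png',cv2.resize(d,(768,576)))
p=np.load('rig.npy');c,n=np.cos(p[2]),np.sin(p[2])
for q in[(-75,0,47),(53,0,55),(135,0,48),(-17,0,36.5)]:
    x,y,z=np.array(q)/1000;print(q,proj('w1',[p[0]+c*x-n*y,p[1]+n*x+c*y,z])*1.5)
print(np.load('pics/w1.npz')['T'].round(3).tolist())
E
```

```text
(-75, 0, 47) [415.57319827 358.77128755]
(53, 0, 55) [419.70220047 191.62886491]
(135, 0, 48) [421.17949362  63.8687126 ]
(-17, 0, 36.5) [415.7556975  284.24733864]
[[0.917, -0.387, -0.097, 0.48], [-0.399, -0.889, -0.223, 0.097], [-0.0, 0.244, -0.97, 0.346], [0.0, 0.0, 0.0, 1.0]]
```

View pics/w1b.png

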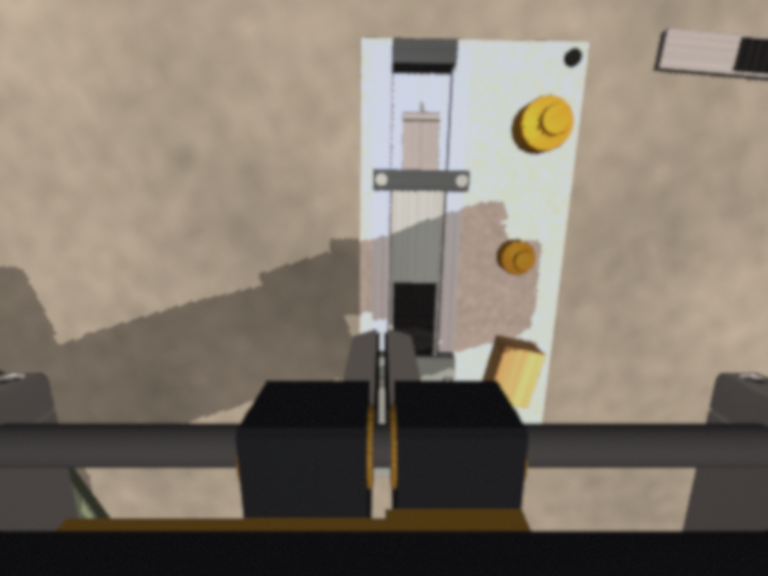

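The wrist view agrees with the fit: bridge edge (421,190), stop top edge (425,67), pad front (415,283), cover edge near row 354. I'll refit with these points and work out the offset.

```bash
python3 - <<'E'
from h import *
from scipy.optimize import least_squares
from scipy.spatial.transform import Rotation as R
w=lambda x,y:np.array(((x+.5)/1.5-.5,(y+.5)/1.5-.5))
O=[(w(421,190),(53,0,55)),(w(425.5,67),(135,0,48)),(w(373,190.5),(53,33.5,55)),(w(469,189),(53,-33.5,55)),(w(454,353),(-75,-33.5,47))]
def W(p,q):
    c,n=np.cos(p[2]),np.sin(p[2]); x,y,z=np.array(q)/1000
    return np.array([p[0]+c*x-n*y,p[1]+n*x+c*y,z])
f=lambda p:np.ravel([proj('w1',W(p,q))-u for u,q in O])
p=least_squares(f,np.load('rig.npy')).x
print(np.load('rig.npy'),p,np.degrees(p[2]),f(p).reshape(-1,2).round(2).tolist());np.save('rig2.npy',p)
c,n=np.cos(p[2]),np.sin(p[2])
d=ray('w1',*w(415,283),.0365)[:2]-p[:2];print('pad front',(c*d[0]+n*d[1])*1e3,(-n*d[0]+c*d[1])*1e3)
s=env.sense();Rt=R.from_rotvec(s['ee_rot']).as_matrix();tip=s['tool_pos']+Rt@[0,0,env.nose_length]
print('tip',tip,'rig yaw of tool x',np.degrees(np.arctan2(Rt[1,0],Rt[0,0])))
for x in(-40,):print('shift',Rt.T@(W(p,(x,0,36.5))-tip))
E
```

```text
[0.48379414 0.03873481 1.1633276 ] [0.48375271 0.03998267 1.14287085] 65.48167604106968 [[-0.15, 0.14], [-0.44, -3.16], [-0.33, -0.76], [0.0, 1.38], [1.07, 3.57]]
pad front -16.932417976938748 -0.07352098576891321
tip [0.45436684 0.02566643 0.16754892] rig yaw of tool x 66.11123359929034
shift [-0.01449778  0.01993196  0.13121446]
```

jog_arm([
  [[-0.0145,0.02,0.05],[0,0,0]],
  [[-0.0145,0.02,0.09],[0,0,0]],
  [[-0.0145,0.02,0.11],[0,0,0]],
  [[-0.0145,0.02,0.11],[0,0,0]],
  [[-0.0145,0.02,0.11],[0,0,0]],
  [[-0.0145,0.02,0.11],[0,0,0]],
])

```text
t: 1.95
tool_pos: [0.4638, 0.0132, 0.2587]
ee_rot: [2.622, 1.727, 0.004]
contact_force: [-0.1, 0.0, 0.3]
width: 0.009
grasp_force: 0.0
```

```bash
cat > st.py <<'E'
from h import *
from scipy.spatial.transform import Rotation as R
s=env.sense();Rt=R.from_rotvec(s['ee_rot']).as_matrix();tip=s['tool_pos']+Rt@[0,0,env.nose_length]
print('t',s['t'],'tip',tip.round(4),'tcp',s['tool_pos'].round(4),'yaw',np.degrees(np.arctan2(Rt[1,0],Rt[0,0])).round(2),'z',Rt[:,2].round(4),'F',s['contact_force'].round(2),'M',s['ft_torque'].round(2),'jaw',s['width'])
for f in('rig.npy','rig2.npy'):
    p=np.load(f);c,n=np.cos(p[2]),np.sin(p[2]);d=(tip[:2]-p[:2])*1e3;print(f,'tip in rig',c*d[0]+n*d[1],-n*d[0]+c*d[1])
E
cat > look.py <<'E'
import sys
from h import *
n=sys.argv[1];snap('wrist',n);d=cv2.imread(f'pics/{n}.png');cv2.imwrite(f'pics/{n}b.png',cv2.resize(d,(768,576)))
E
python3 look.py w2; python3 st.py
```

```text
t 2.0 tip [0.4646 0.013  0.0597] tcp [0.4639 0.0132 0.2589] yaw 66.73 z [ 3.9e-03 -6.0e-04 -1.0e+00] F [ 0.38 -0.53  1.16] M [-0.05  0.1  -0.01] jaw 0.0035397042937803376
rig.npy tip in rig -31.196238795427945 7.41457190804822
rig2.npy tip in rig -32.45953141052218 6.219351136351554
```

View pics/w2b.png

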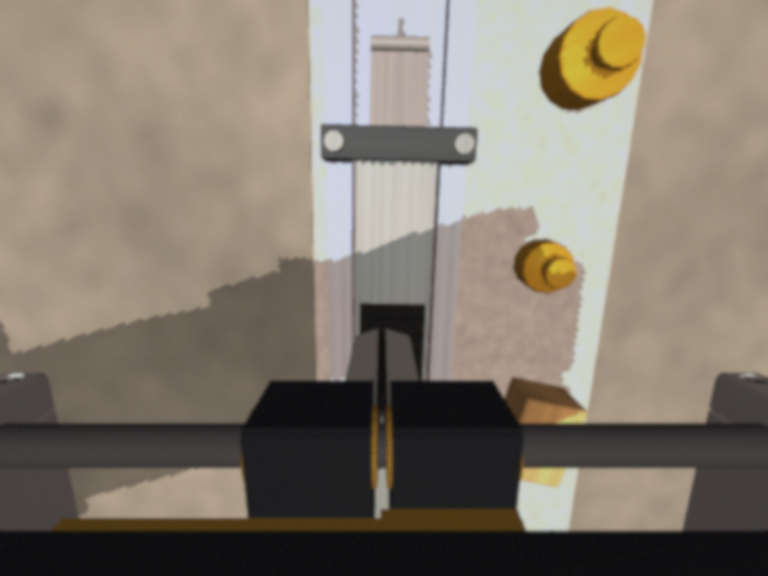

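The pad front is centred at (392,304), the bridge bolts are at (333,140) and (464,143), and the fingertips are near (383,332). The rig is yawed about 1.3° clockwise of the tool, which matches rig2. I'll check lateral position from this view.

```bash
python3 - <<'E'
from h import *
w=lambda x,y:np.array(((x+.5)/1.5-.5,(y+.5)/1.5-.5))
p=np.load('rig2.npy');c,n=np.cos(p[2]),np.sin(p[2])
def rig(u,z):
    d=(ray('w2',*w(*u),z)[:2]-p[:2])*1e3;return (c*d[0]+n*d[1]).round(1),(-n*d[0]+c*d[1]).round(1)
for k,u,z in[('padL',(361,304),.0365),('padR',(424,304),.0365),('bolt1',(333,140),.056),('bolt2',(464,143),.056),('wallL',(353,230),.033),('wallR',(436,230),.033),('wallLtop',(355,60),.033),('wallRtop',(445,60),.033)]:print(k,rig(u,z))
E
```

```text
padL (np.float64(-16.7), np.float64(16.2))
padR (np.float64(-16.1), np.float64(-16.2))
bolt1 (np.float64(60.0), np.float64(27.9))
bolt2 (np.float64(60.1), np.float64(-27.4))
wallL (np.float64(20.6), np.float64(20.8))
wallR (np.float64(21.5), np.float64(-20.8))
wallLtop (np.float64(97.2), np.float64(20.3))
wallRtop (np.float64(98.1), np.float64(-20.7))
```

rig2 checks out: channel ±20.8, bolts at x = 60, pad centred. The nose is at about 66 mm, so there is 69 mm to go. I'll correct lateral position and yaw and come down to about 5 mm above the pad.

jog_arm([
  [[-0.0066,0.0061,0.005],[0,0,0.25]],
  [[-0.0066,0.0061,0.012],[0,0,0.25]],
  [[-0.0066,0.0061,0.018],[0,0,0.25]],
  [[-0.0066,0.0061,0.018],[0,0,0.25]],
  [[-0.0066,0.0061,0.018],[0,0,0.25]],
  [[-0.0066,0.0061,0.018],[0,0,0.25]],
])

```text
t: 2.6
tool_pos: [0.4659, 0.0046, 0.239]
ee_rot: [-2.643, -1.698, 0.0]
contact_force: [0.4, 0.4, -0.9]
width: 0.006
grasp_force: 0.0
```

```bash
python3 st.py
```

```text
t 2.6 tip [0.4659 0.0046 0.0398] tcp [0.4659 0.0046 0.239 ] yaw 65.45 z [-1.e-04  0.e+00 -1.e+00] F [ 0.41  0.4  -0.88] M [-0.12  0.08 -0.01] jaw 0.006046252447728427
rig.npy tip in rig -38.45285866129104 2.8997229586311715
rig2.npy tip in rig -39.62228026335803 1.5570103310382262
```

jog_arm([
  [[0,0.0012,0.001],[0,0,0]],
  [[0,0.0012,0.002],[0,0,0]],
  [[0,0.0012,0.003],[0,0,0]],
  [[0,0.0012,0.004],[0,0,0]],
  [[0,0.0012,0.004],[0,0,0]],
  [[0,0.0012,0.004],[0,0,0]],
])

```text
t: 3.2
tool_pos: [0.4675, 0.004, 0.236]
ee_rot: [2.642, 1.698, 0.001]
contact_force: [-0.8, 0.0, 6.1]
width: 0.006
grasp_force: 3.0
```

```bash
python3 st.py
```

```text
t 3.2 tip [0.4677 0.0039 0.0368] tcp [0.4675 0.004  0.236 ] yaw 65.45 z [ 1.2e-03 -3.0e-04 -1.0e+00] F [-0.83  0.04  6.12] M [-0.03  0.37  0.01] jaw 0.006337797327503643
rig.npy tip in rig -38.35890652749481 0.9615080049772367
rig2.npy tip in rig -39.48870097347132 -0.37887726469814176
```

Contact is made at 6 N. I'll press a little more.

jog_arm([
  [[0,0,0.0005],[0,0,0]],
  [[0,0,0.001],[0,0,0]],
  [[0,0,0.001],[0,0,0]],
  [[0,0,0.001],[0,0,0]],
])

```text
t: 3.6
tool_pos: [0.468, 0.0039, 0.2359]
ee_rot: [2.641, 1.697, 0.003]
contact_force: [-2.6, -0.1, 10.9]
width: 0.008
grasp_force: 5.5
```

jog_arm([
  [[0,0,0.0008],[0,0,0]],
  [[0,0,0.0015],[0,0,0]],
  [[0,0,0.0015],[0,0,0]],
  [[0,0,0.0015],[0,0,0]],
])

```text
t: 4.0
tool_pos: [0.4682, 0.0039, 0.2358]
ee_rot: [2.641, 1.698, 0.003]
contact_force: [-6.4, 1.1, 21.6]
width: 0.007
grasp_force: 10.8
```

jog_arm([
  [[0.001,-0.0006,0],[0,0,0]],
  [[0.003,-0.001,0],[0,0,0]],
  [[0.005,-0.001,0],[0,0,0]],
  [[0.007,-0.001,0],[0,0,0]],
  [[0.009,-0.001,0],[0,0,0]],
  [[0.011,-0.001,0],[0,0,0]],
  [[0.013,-0.001,0],[0,0,0]],
  [[0.015,-0.001,0],[0,0,0]],
  [[0.015,-0.001,0],[0,0,0]],
])

```text
t: 4.9
tool_pos: [0.474, 0.0175, 0.2359]
ee_rot: [2.639, 1.697, 0.003]
contact_force: [-4.4, -1.4, 18.4]
width: 0.004
grasp_force: 9.6
```

```bash
python3 st.py; python3 look.py w3
```

```text
t 4.9 tip [0.4748 0.0171 0.0367] tcp [0.474  0.0175 0.2359] yaw 65.49 z [ 0.004  -0.0022 -1.    ] F [-4.39 -1.41 18.44] M [-0.35  0.97 -0.05] jaw 0.004215941718788388
rig.npy tip in rig -23.427541084828054 -0.2919587931003864
rig2.npy tip in rig -24.534819581690012 -1.3266558869948692
```

View pics/w3b.png

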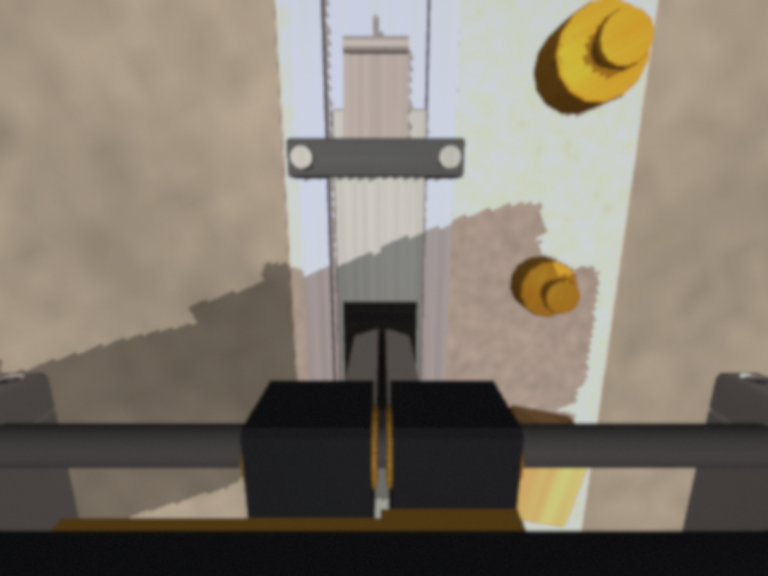

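The bar follows: its nose now shows past the bridge at row 110, and the pad is keeping pace with the tips. I'll carry on.

jog_arm([
  [[0.002,-0.0003,0],[0,0,0]],
  [[0.004,-0.0005,0],[0,0,0]],
  [[0.006,-0.0005,0],[0,0,0]],
  [[0.008,-0.0005,0],[0,0,0]],
  [[0.01,-0.0005,0],[0,0,0]],
  [[0.012,-0.0005,0],[0,0,0]],
  [[0.014,-0.0005,0],[0,0,0]],
  [[0.016,-0.0005,0],[0,0,0]],
  [[0.018,-0.0005,0],[0,0,0]],
  [[0.02,-0.0005,0],[0,0,0]],
  [[0.022,-0.0005,0],[0,0,0]],
  [[0.024,-0.0005,0],[0,0,0]],
])

```text
t: 6.15
tool_pos: [0.4833, 0.0385, 0.2358]
ee_rot: [2.636, 1.697, -0.0]
contact_force: [-5.4, -6.8, 19.6]
width: 0.006
grasp_force: 9.6
```

```bash
python3 st.py
```

```text
t 6.15 tip [0.484  0.0374 0.0366] tcp [0.4833 0.0385 0.2358] yaw 65.53 z [ 0.0032 -0.0055 -1.    ] F [-5.41 -6.84 19.61] M [-1.67  1.2   0.  ] jaw 0.006495525576471828
rig.npy tip in rig -1.1472177993951669 -0.6684523211950368
rig2.npy tip in rig -2.251456756363831 -1.2473194201514088
```

The spring is now engaged, with 8 N of drag along the guide. There is no slip.

jog_arm([
  [[0.002,-0.0003,0],[0,0,0]],
  [[0.004,-0.0003,0],[0,0,0]],
  [[0.006,-0.0003,0],[0,0,0]],
  [[0.008,-0.0003,0],[0,0,0]],
  [[0.01,-0.0003,0],[0,0,0]],
  [[0.012,-0.0003,0],[0,0,0]],
  [[0.014,-0.0003,0],[0,0,0]],
  [[0.016,-0.0003,0],[0,0,0]],
  [[0.018,-0.0003,0],[0,0,0]],
  [[0.02,-0.0003,0],[0,0,0]],
  [[0.022,-0.0003,0],[0,0,0]],
  [[0.024,-0.0003,0],[0,0,0]],
])

```text
t: 7.35
tool_pos: [0.4934, 0.0609, 0.2359]
ee_rot: [2.637, 1.696, 0.003]
contact_force: [-3.5, -5.8, 17.7]
width: 0.007
grasp_force: 8.6
```

```bash
python3 st.py; python3 look.py w4
```

```text
t 7.35 tip [0.4943 0.0601 0.0367] tcp [0.4934 0.0609 0.2359] yaw 65.5 z [ 0.0048 -0.004  -1.    ] F [-3.49 -5.76 17.68] M [-1.18  0.82 -0.  ] jaw 0.006780202808750236
rig.npy tip in rig 23.795086646031 -1.1868841016672445
rig2.npy tip in rig 22.69623365013282 -1.255439821885945
```

View pics/w4b.png

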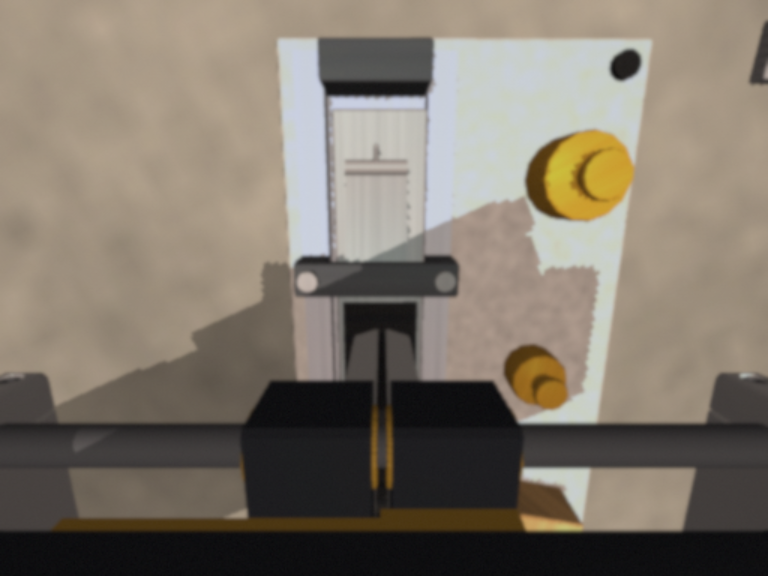

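The nose is at row 109 and the stop at row 96, leaving about 7 mm. I'll finish slowly and watch for the force to rise.

jog_arm([
  [[0.001,0,0.0003],[0,0,0]],
  [[0.002,0,0.0003],[0,0,0]],
  [[0.003,0,0.0003],[0,0,0]],
  [[0.004,0,0.0003],[0,0,0]],
  [[0.005,0,0.0003],[0,0,0]],
  [[0.006,0,0.0003],[0,0,0]],
])

```text
t: 8.0
tool_pos: [0.4959, 0.0663, 0.2359]
ee_rot: [2.637, 1.696, 0.003]
contact_force: [-4.7, -6.1, 19.1]
width: 0.005
grasp_force: 9.5
```

jog_arm([
  [[0.0005,0,0],[0,0,0]],
  [[0.001,0,0],[0,0,0]],
  [[0.0015,0,0],[0,0,0]],
])

```text
t: 8.3
tool_pos: [0.4963, 0.0674, 0.2358]
ee_rot: [2.636, 1.697, 0.001]
contact_force: [-5.0, -7.8, 19.7]
width: 0.003
grasp_force: 10.0
```

jog_arm([
  [[0.0005,0,0],[0,0,0]],
  [[0.001,0,0],[0,0,0]],
  [[0.0015,0,0],[0,0,0]],
])

```text
t: 8.6
tool_pos: [0.4967, 0.068, 0.2358]
ee_rot: [2.635, 1.697, -0.003]
contact_force: [-7.2, -11.3, 22.2]
width: 0.005
grasp_force: 10.8
```

```bash
python3 st.py
```

```text
t 8.6 tip [0.4971 0.0664 0.0366] tcp [0.4967 0.068  0.2358] yaw 65.57 z [ 0.0024 -0.0076 -1.    ] F [ -7.16 -11.27  22.17] M [-2.46  1.44 -0.05] jaw 0.005280037034678652
rig.npy tip in rig 30.730094901567007 -1.278407237034422
rig2.npy tip in rig 29.63166301523317 -1.205085970356441
```

The along-guide force has risen to 13 N with the tip stalled, and tip travel is 69 mm, as expected for home. I'll check with a picture.

```bash
python3 look.py w5; python3 - <<'E'
import cv2
d=cv2.imread('pics/w5.png')[20:200,180:320];cv2.imwrite('pics/w5c.png',cv2.resize(d,None,fx=3.2,fy=3.2,interpolation=cv2.INTER_CUBIC))
E
```

```text
(no output)
```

View pics/w5c.png

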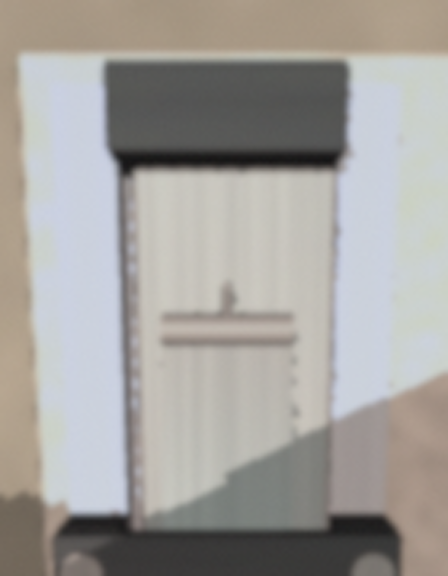

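The nose at row 165 meets the stop with no gap. I'll lift straight up.

jog_arm([
  [[0,0,-0.002],[0,0,0]],
  [[0,0,-0.005],[0,0,0]],
  [[0,0,-0.01],[0,0,0]],
  [[0,0,-0.03],[0,0,0]],
  [[0,0,-0.06],[0,0,0]],
  [[0,0,-0.1],[0,0,0]],
  [[0,0,-0.14],[0,0,0]],
  [[0,0,-0.15],[0,0,0]],
  [[0,0,-0.15],[0,0,0]],
  [[0,0,-0.15],[0,0,0]],
])

```text
t: 9.65
tool_pos: [0.4946, 0.0704, 0.3804]
ee_rot: [-2.641, -1.698, 0.004]
contact_force: [-0.7, 0.6, -0.3]
width: 0.007
grasp_force: 0.0
```

```bash
python3 st.py; python3 look.py w6
```

```text
t 9.65 tip [0.494  0.0704 0.1812] tcp [0.4946 0.0704 0.3804] yaw 65.46 z [-3.e-03  1.e-04 -1.e+00] F [-0.74  0.63 -0.33] M [-0.09  0.06 -0.04] jaw 0.007404279621329334
rig.npy tip in rig 33.143473169316906 3.206589781766427
rig2.npy tip in rig 31.95279426207032 3.328339076653405
```

View pics/w6b.png

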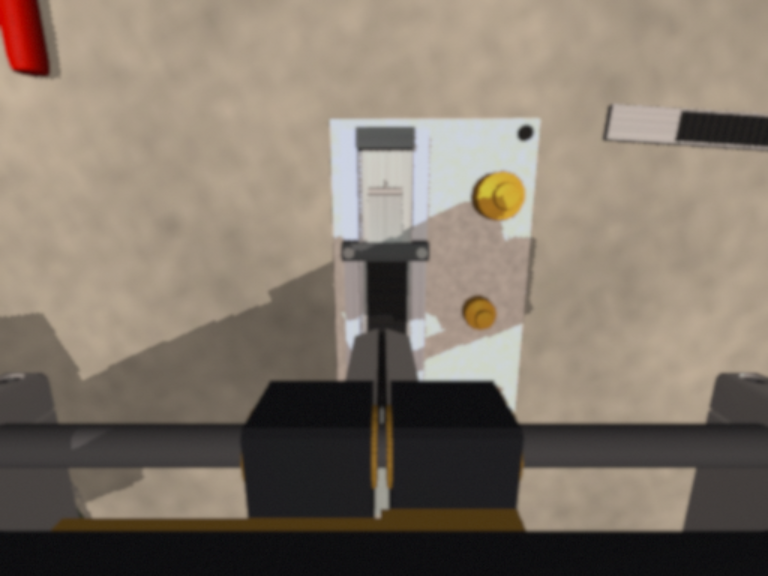

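The bar is still against the stop (row 150), the hand is clear and the weights haven't moved.

```bash
python3 -c "
from cell import env
print(env.sign_off())"
```

```text
the job is handed in; nothing more can be done
None
```

The bar's nose is home against the end stop with no visible gap, the hand is lifted clear, and the job was handed in at about 10 s; the hand-in did not report a verdict.

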